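Fit the vial carrier to the orbital shaker

ROBOT

A 6-joint arm with a two-finger parallel gripper is mounted at the origin on the work surface. World frame = base frame: x ahead of the robot, y to its left, z up, the work surface at z = 0. Lengths are in mm, angles in rad, forces in N, time in s.
With the tool pointing down it reaches from about 275 to 875 mm from the base axis. Payload 12.5 kg.
Tool frame: the origin (TCP) lies midway between the tips of the shut fingers; the grasp point (between the pads) lies 19 mm behind it (env.tcp_to_grasp is the distance from the TCP to the grasp point, in mm); z points along the fingers, x is the direction in which the jaws open and shut, and the axes are right-handed (so a half turn about z gives the same grasp; the last joint's range is limited). The gripper opens to 85 mm and grips with 20 to 120 N. Pads are 22 mm wide; open, the fingers measure 114 mm over their backs; the gripper's body (76 mm by 85 mm) begins 54 mm behind the grasp point. The pads swing forward as they close: fully open they stand 13 mm farther back than shut.
Start: joints at [-1.328, 0.351, 1.652, -0, 1.139, -0.085], TCP at [177.097, -520.693, 231.29] pointing down, gripper open.
Joint ranges: [-2.75, 2.75], [-0.79, 2.1], [0.01, 2.65], [-1.57, 4.71], [0.07, 3.14], [-2.87, 2.87]. Speed limits (rad/s): [2.22, 2.22, 2.79, 3.14, 3.14, 3.14].

INTERFACE

Orientations are given as [roll, pitch, yaw] about the fixed x, y, z axes, in that order (R = Rz(yaw) Ry(pitch) Rx(roll)).
In Python, from cell import status, imaging, job, env gives the robot as it stands.
- The arm moves only by the tool apply_moves, never from a script. Its argument "moves" is one flat list of numbers, 5 for each row, row after row: the shift along the tool's x, y, z in mm, then the turn about the tool's z in degrees, then the finger opening in mm, from 0 to 85.4. A call has exactly 10 rows; each row is the pose to reach, as a shift and turn from the pose commanded when the call began, along the tool's axes at that moment; what a row does not reach only later rows make up. A row lasts 1/12 s, in which the tool goes at most 41.7 mm and 7.16 degrees, less where a joint would pass 70% of its speed; a pose out of reach is approached as far as the arm can. A call with a gripper value outside its range is refused whole. The fingers move at their own pace and stop on an object; the grip force is fixed at half the most. Time passes only in rows, so rows that repeat a pose let the fingers close, or fill a call up. It gives the time, the measured TCP pose, the force and the opening at its end, in the units of the state.
- status.sense(): the state, without advancing time (a new reading comes with each control period).
- imaging.camera(name): name is "scene" or "top" or "wrist"; returns a dict with "pixels" (420x560x3 uint8, red, green, blue), "fx", "fy", "cx", "cy" (pixels), "R" (3x3) and "t" (3): a world point X has camera coordinates R X + t. Camera axes: x right, y down, z forward; pixel columns grow to the right and rows downward; lengths in mm; the calibration is good to about 2 mm. A picture is of the moment at which its call begins. There is no depth.
- job.finish_job(): hands the job in, once; it reports no verdict.
The state is a dict: "clock": time; "q": joint angles; "dq": joint speeds; "tau": joint torques, N m; "ee_pos": TCP position; "eef_rot": TCP orientation; "ft_force": force on the tool from outside, world axes, zero at the start; "moment": the same for the moment, N m; "grip_width": finger opening in mm.
Only numpy, scipy, OpenCV 4.12 (cv2) and the standard library are available. Lean on these libraries where they do the work, as an engineer would, in place of code of your own. Each camera call takes 0.05 s, during which the arm holds its last target.

TASK

Lift the orange vial carrier by its white handle and fit it on the orbital shaker: turn it until its three holes match the three studs of the drive platform and slide it down until it sits fully home and flat on the platform, pressing only gently. Then push the blue-knobbed latch fully in over the carrier's rim, leaving the carrier seated and everything else on the bench undisturbed.

Things in the scene. Friction and masses are not known exactly. Their poses are not given: they have to be found in the camera images.
- carrier_grip (a point): Centre of the white paddle handle of the loose, upright vial carrier (0.25 to 0.5 kg). The paddle is 46 mm along this point's x, 18 mm thick along y (grip it across y), 42 mm tall, on a thin stem. The carrier's underside lies 80 mm below this point. Yellow-capped vials fixed on the disc reach 40 mm above its underside
- carrier_foot (a point): Centre of the underside of the carrier's orange disc, 140 mm across and 12 mm thick; axes as carrier_grip. Three through holes, 13 mm wide, lie 52 mm from its centre at 0, +120 and -120 degrees from +x
- shaker_axis (a point): Point on the shaker's drive axis at the top face of its dark round platform (144 mm across, 74 mm above the bench). Axes: those of the white housing (fixed, level, about 250 mm square, top 60 mm above the bench; latch on its -y side). Seated, the carrier's underside lies flat on the platform, carrier_foot at this point. Carrier pressed on shaker with over 60 N: drive harmed
- shaker_studs (a point): Point 20 mm above shaker_axis (same axes): the height of the tips of three brass studs, 10 mm thick, 20 mm tall, tips bevelled 1.5 mm, standing on the platform 52 mm from the axis, 120 degrees apart. They stopped at an unknown angle that is NOT measured: one stud lies within 0.6 rad either way of +x. Look, or feel for it. The drive holds the platform stiffly
- latch_knob (a point): Centre of the upright blue latch knob (16 mm thick, 30 mm tall) on a steel tongue on a grey block; moves with the latch. At joint 0 it is 125 mm from the drive axis along -y of shaker_axis and 35.5 mm above it. Push it along +y of shaker_axis to close. The tongue's top is 15 mm below this point; the block's top 21 mm below; the block ends 19 mm beyond the knob on the outside
- latch (a joint): Slide of the latch, m: 0 is open (clear of the carrier), 0.028 is fully in with the tongue 2.5 mm over the rim of a seated carrier. Stiff, it takes 3 to 5 N and stays where it is left
- amber_bottle: Bystander: amber bottle, 60 mm wide, 130 mm tall; origin under its centre
- beaker_a: Bystander: glass beaker, 56 mm wide, 70 mm tall; origin under its centre
- beaker_b: Bystander: glass beaker like the other; origin under its centre
- reagent_jar: Bystander: green glass jar, 54 mm wide, 70 mm tall; origin under its centre
- dish: Bystander: white dish, 70 mm wide, 20 mm tall; origin under its centre
- tube_rack: Bystander: orange rack with tubes, 60 by 130 mm, 87 mm tall; origin under its centre

How it is judged (in metres and radians):
On the way:
1. the carrier is fully seated on the studs, flat on the platform, while the latch is still open (z of carrier_grip in the frame of shaker_axis below 0.0825 m and horizontal distance between carrier_grip and shaker_axis below 0.006 m and angle between carrier_grip's own z axis and vertical below 0.04 rad and value of joint latch below 0.01 m), for 0.2 s.
At the end, for the whole second after the job is handed in: The carrier sits on all three studs, its disc flat on the platform (handle centre no more than 82.5 mm above the platform's top, within 6 mm of the drive axis, tilt under 0.04 rad), at rest and released, and the latch is pushed in at least 22 mm of its 28 mm (z of carrier_grip in the frame of shaker_axis below 0.0825 m and horizontal distance between carrier_grip and shaker_axis below 0.006 m and angle between carrier_grip's own z axis and vertical below 0.04 rad and value of joint latch above 0.022 m and linear speed of carrier below 0.02 m/s); the robot touches nothing.
It fails at once if the carrier is pressed or dropped on the shaker with more than 60 N (contact force between carrier and shaker above 60 N).
It fails at once if a bystander is moved by more than 30 mm (distance of any of amber_bottle, beaker_a, beaker_b, reagent_jar, dish, tube_rack from where it was at the start of the episode above 0.03 m).
It fails at once if a bottle or beaker is tipped over (angle between any of amber_bottle, beaker_a, beaker_b, reagent_jar's own z axis and vertical above 0.5 rad).
It also fails if it takes over 72 s, if anything falls off the work surface, if the arm or the gripper's body presses on something with over 40 N, if the wrist force passes 120 N, or if a joint passes its speed limit or range.

## Working session

There is one attempt and no reset: what is moved stays moved. The work goes in short steps, Python scripts to look and compute and a tool call to move; the robot and the scene stay as the last step left them, time stands still between calls to the robot, and variables do not carry over. Pictures are saved under pics/ and viewed, and the job is handed in when it is done.

Besides the shell and the picture viewer there is one more tool, called by a JSON object that holds its "op" and its "data", one argument or row to a line. apply_moves: Moves the arm, as the interface text tells. Its arguments: {"type":"object","properties":{"moves":{"type":"array","items":{"type":"number"}}},"required":["moves"]}

```bash
ls; mkdir -p pics; python3 - <<'E'
from cell import status, imaging, job, env
import cv2
print(status.sense())
for n in ("scene","top","wrist"):
    c=imaging.camera(n); cv2.imwrite(f"pics/{n}0.png",c["pixels"][:,:,::-1]); print(n,c["fx"],c["cx"],c["cy"],c["R"],c["t"])
E
```

```text
pics
{'clock': 0.0, 'q': array([-1.32759037e+00,  3.51205610e-01,  1.65246384e+00, -1.66457148e-05,
        1.13908638e+00, -8.45881762e-02]), 'dq': array([-1.13388968e-03, -1.25715878e-03, -1.11076832e-04, -6.73094861e-05,
        1.79810598e-03,  3.65313556e-04]), 'tau': array([-5.66499875e-05, -5.06097221e+01, -2.91403180e+01, -8.29320561e-05,
        4.51221291e-03, -2.32113968e-05]), 'ee_pos': array([ 177.01845353, -520.36927583,  230.76008493]), 'eef_rot': array([-3.14150944e+00,  1.16029652e-03, -1.24299518e+00]), 'ft_force': array([ 0.15485824, -0.3211849 , -0.98255843]), 'moment': array([-0.04406624,  0.02617579,  0.01080554]), 'grip_width': 85.32880689034688}
scene 384.18710939132205 279.1492153472206 211.36079110292883 [[-0.71350676  0.70064421 -0.00240572]
 [ 0.61212948  0.62168916 -0.48867176]
 [-0.34088943 -0.35014322 -0.8724644 ]] [ 409.10748188 -297.92276743 1310.91582214]
top 445.9056910340474 279.7103613529518 209.03455593053891 [[ 0.02641821 -0.99963511 -0.00563182]
 [-0.98306139 -0.02495727 -0.1815694 ]
 [ 0.18136259  0.01033316 -0.98336201]] [ -11.69032257  568.5006074  1021.38814792]
wrist 290.5211381550109 276.75186000292314 212.21436553208687 [[ 0.32121929 -0.94700432 -0.0009936 ]
 [-0.89924402 -0.30534788  0.31324569]
 [-0.29694842 -0.09972707 -0.9496716 ]] [-549.60851713  -38.57506389  380.73256211]
```

View pics/scene0.png

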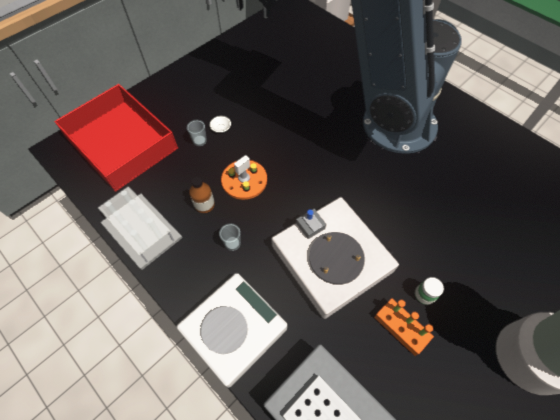

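View pics/top0.png

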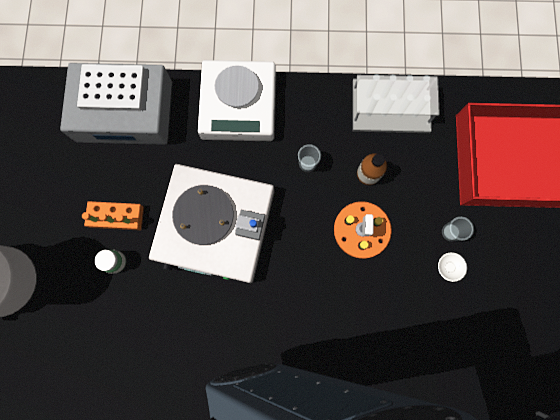

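View pics/wrist0.png

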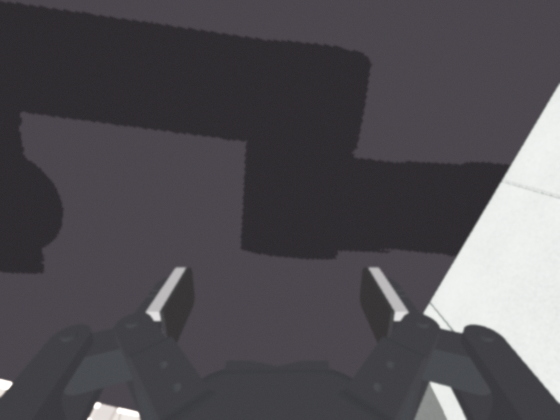

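The top view shows the carrier at about (362,230), the handle at (369,225), the shaker at (212,222) with studs near (202,192), (184,226) and (224,223), and the latch knob at (253,223). I'll zoom in to measure.

```bash
cat > h.py <<'E'
import numpy as np, cv2
from cell import status, imaging, job, env
def ray(c,uv,z):
    d=np.array([(uv[0]-c["cx"])/c["fx"],(uv[1]-c["cy"])/c["fy"],1.0]); R=np.array(c["R"]);t=np.array(c["t"])
    o=-R.T@t; w=R.T@d; return o+w*(z-o[2])/w[2]
def proj(c,X):
    p=np.array(c["R"])@np.array(X)+c["t"]; return np.array([c["fx"]*p[0]/p[2]+c["cx"],c["fy"]*p[1]/p[2]+c["cy"]])
def blobs(c,lo,hi,amin=8):
    h=cv2.cvtColor(c["pixels"],cv2.COLOR_RGB2HSV); m=cv2.inRange(h,np.array(lo),np.array(hi))
    n,l,s,ce=cv2.connectedComponentsWithStats(m)
    return [(s[i].tolist(),ce[i].round(1).tolist()) for i in range(1,n) if s[i][4]>=amin],l
def tri(c1,u1,c2,u2):
    P=[]
    for c in(c1,c2):
        K=np.array([[c["fx"],0,c["cx"]],[0,c["fy"],c["cy"]],[0,0,1]]);P.append(K@np.c_[c["R"],c["t"]])
    X=cv2.triangulatePoints(P[0],P[1],np.float64(u1).reshape(2,1),np.float64(u2).reshape(2,1)).ravel();return X[:3]/X[3]
E
python3 - <<'E'
from h import *
im={}
for n,(x0,y0,x1,y1) in dict(top=(145,155,405,285),scene=(180,115,400,315)).items():
    c=imaging.camera(n); im[n]=c
    p=c["pixels"][y0:y1,x0:x1,::-1]; f=800//(x1-x0) if n=="top" else 3
    f=min(f,600//(y1-y0)); cv2.imwrite(f"pics/{n}z.png",cv2.resize(p,None,fx=f,fy=f,interpolation=cv2.INTER_CUBIC)); print(f)
    for nm,lo,hi in (("orange",(3,180,120),(14,255,255)),("yellow",(22,150,100),(34,255,255)),("blue",(105,120,60),(130,255,255)),("brass",(8,60,60),(22,200,220))):
        b,_=blobs(c,lo,hi,4); print(n,nm,[x for x in b if x0<x[1][0]<x1 and y0<x[1][1]<y1])
E
```

```text
3
top orange [([369, 156, 4, 4, 5], [370.6, 157.8]), ([362, 159, 10, 16, 60], [366.2, 166.4]), ([372, 166, 4, 2, 5], [373.4, 166.6]), ([334, 202, 57, 57, 1632], [359.8, 229.8]), ([375, 224, 9, 11, 55], [379.3, 229.4])]
top yellow [([346, 215, 8, 9, 40], [349.6, 218.8]), ([375, 217, 7, 7, 39], [378.2, 220.3]), ([360, 241, 8, 8, 46], [363.3, 244.3])]
top blue [([250, 220, 7, 7, 39], [252.9, 222.8])]
top brass [([361, 153, 25, 26, 387], [371.6, 167.6]), ([357, 170, 1, 6, 6], [357.0, 172.5]), ([359, 179, 8, 6, 9], [362.2, 181.7]), ([197, 189, 6, 6, 19], [200.1, 191.7]), ([337, 201, 46, 15, 52], [358.8, 204.9]), ([360, 207, 5, 5, 8], [361.4, 209.1]), ([384, 212, 8, 19, 20], [388.6, 221.4]), ([344, 216, 15, 10, 48], [353.4, 220.8]), ([364, 217, 23, 21, 179], [379.6, 228.9]), ([376, 219, 4, 5, 14], [377.4, 221.1]), ([219, 220, 6, 5, 20], [221.3, 222.2]), ([180, 223, 6, 6, 23], [182.6, 225.9]), ([355, 228, 1, 4, 4], [355.0, 229.5]), ([334, 232, 1, 4, 4], [334.0, 233.5]), ([379, 232, 13, 22, 27], [386.7, 242.5]), ([341, 237, 5, 5, 8], [342.5, 239.4]), ([344, 237, 3, 2, 4], [345.0, 237.5]), ([
[... 249 characters left out ...]
183.0])]
scene yellow [([251, 164, 5, 6, 27], [253.0, 166.2]), ([230, 169, 3, 5, 14], [230.9, 171.1]), ([243, 182, 6, 6, 27], [245.6, 184.4])]
scene blue [([307, 209, 6, 10, 42], [309.6, 213.3])]
scene brass [([220, 159, 48, 41, 245], [244.3, 183.8]), ([245, 163, 13, 12, 46], [251.2, 169.9]), ([225, 164, 18, 19, 98], [232.5, 172.9]), ([248, 176, 2, 5, 5], [248.8, 178.0]), ([258, 181, 5, 3, 12], [259.8, 182.1]), ([190, 182, 23, 21, 338], [200.6, 193.0]), ([240, 184, 11, 8, 41], [244.7, 187.7]), ([229, 186, 5, 4, 16], [231.0, 187.5]), ([196, 202, 19, 11, 48], [207.1, 209.2]), ([326, 235, 6, 7, 24], [328.5, 238.1]), ([355, 255, 6, 6, 26], [357.4, 257.7]), ([323, 267, 6, 7, 27], [325.5, 270.1])]
```

View pics/topz.png

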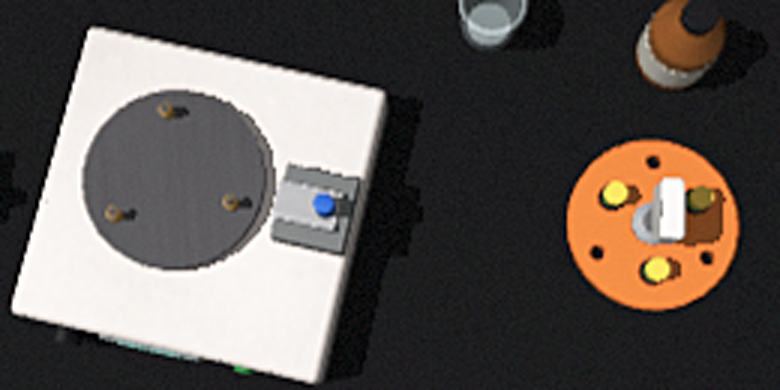

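View pics/scenez.png

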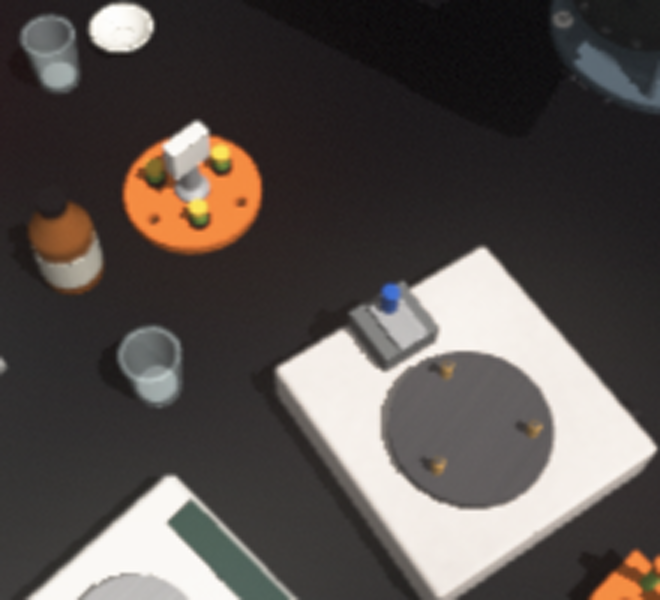

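The zooms show the platform with three studs (top zoom 165,110 / 231,202 / 113,213), the knob at (323,206), and the carrier with holes at (653,162), (597,252) and (707,258). The paddle runs vertically in the image, which is world x. Next I'll measure positions.

```bash
python3 - <<'E'
from h import *
T=imaging.camera("top");S=imaging.camera("scene")
def disc(c,lo,hi,box,z):
    h=cv2.cvtColor(c["pixels"],cv2.COLOR_RGB2HSV); m=cv2.inRange(h,np.array(lo),np.array(hi))
    M=np.zeros_like(m); x0,y0,x1,y1=box; M[y0:y1,x0:x1]=m[y0:y1,x0:x1]
    M=cv2.morphologyEx(M,cv2.MORPH_OPEN,np.ones((3,3)))
    cs,_=cv2.findContours(M,cv2.RETR_EXTERNAL,cv2.CHAIN_APPROX_NONE); k=cv2.convexHull(max(cs,key=cv2.contourArea))[:,0,:]
    W=np.float32([ray(c,p,z)[:2] for p in k]); (x,y),r=cv2.minEnclosingCircle(W); e=cv2.fitEllipse(W)
    return np.round(e[0],1),np.round(e[1],1),(round(x,1),round(y,1),round(r,1))
print("carrier T",disc(T,(3,150,90),(18,255,255),(330,198,395,262),12)," S",disc(S,(3,150,90),(18,255,255),(218,155,270,202),12))
print("plat T",disc(T,(0,0,25),(180,70,140),(168,182,238,248),74),"S",disc(S,(0,0,25),(180,70,140),(303,228,366,288),74))
# studs
st=[((200.1,191.7),(357.4,257.7)),((221.3,222.2),(328.5,238.1)),((182.6,225.9),(325.5,270.1))]
for pts in ([(200.1,191.7),(357.4,257.7)],):pass
tp=[(200.1,191.7),(221.3,222.2),(182.6,225.9)]; sp=[(357.4,257.7),(328.5,238.1),(325.5,270.1)]
for a in tp: print("T stud z90",ray(T,a,88).round(1),[tri(T,a,S,b).round(1).tolist() for b in sp])
for b in sp: print("S stud",ray(S,b,88).round(1))
print("knob",tri(T,(252.9,222.8),S,(309.6,213.3)))
for a in [(349.6,218.8),(378.2,220.3),(363.3,244.3)]: print("yelT",ray(T,a,39).round(1))
# holes: dark in disc
g=cv2.cvtColor(T["pixels"],cv2.COLOR_RGB2GRAY)
for (x,y) in [(653,162),(597,252),(707,258)]:
    u,v=int(145+x/3),int(155+y/3); w=np.clip(110-g[v-4:v+5,u-4:u+5].astype(float),0,None); yy,xx=np.mgrid[v-4:v+5,u-4:u+5]
    c=(float((w*xx).sum()/w.sum()),float((w*yy).sum()/w.sum())); print("hole",c,ray(T,c,10).round(1))
# white paddle
for c,b in ((T,(362,212,378,240)),(S,(232,152,254,176))):
    h=cv2.cvtColor(c["pixels"],cv2.COLOR_RGB2HSV);m=cv2.inRange(h,np.array((0,0,185)),np.array((180,60,255)))
    M=np.zeros_like(m);M[b[1]:b[3],b[0]:b[2]]=m[b[1]:b[3],b[0]:b[2]]
    p=cv2.findNonZero(M); r=cv2.minAreaRect(p); bx=cv2.boxPoints(r); print("paddle",r,bx.tolist()); print([ray(c,q,101).round(1).tolist() for q in bx])
# housing
for c,b in ((T,(145,160,280,285)),(S,(268,195,400,318))):
    h=cv2.cvtColor(c["pixels"],cv2.COLOR_RGB2HSV);m=cv2.inRange(h,np.array((0,0,170)),np.array((180,60,255)))
    M=np.zeros_like(m);M[b[1]:b[3],b[0]:b[2]]=m[b[1]:b[3],b[0]:b[2]]
    M=cv2.morphologyEx(M,cv2.MORPH_OPEN,np.ones((3,3)))
    r=cv2.minAreaRect(cv2.findNonZero(M)); k=cv2.convexHull(cv2.findNonZero(M)); q=cv2.approxPolyDP(k,6,True)[:,0]; print("house",q.tolist(),[ray(c,a,60).round(1).tolist() for a in q])
E
```

```text
carrier T (array([ 530.5, -201.6]), array([141.9, 142.9]), (530.7, -201.6, 71.7))  S (array([ 530.7, -199.2]), array([143.5, 152.1]), (532.3, -198.5, 75.3))
plat T (array([547.4, 179.9]), array([142.4, 151.4]), (547.1, 179.8, 75.6)) S (array([550.4, 184.6]), array([143.4, 146.3]), (550.2, 184.1, 73.4))
T stud z90 [598.5 190.3  88. ] [[571.4, 204.1, 163.9], [575.3, 167.7, 197.7], [599.3, 191.9, 82.9]]
T stud z90 [527.6 137.   88. ] [[523.1, 179.1, 43.9], [527.9, 138.0, 83.7], [549.0, 161.9, -66.4]]
T stud z90 [516.6 226.1  88. ] [[516.9, 227.2, 84.8], [530.6, 187.7, 158.8], [549.6, 216.4, 25.6]]
S stud [518.  228.1  88. ]
S stud [529.3 139.7  88. ]
S stud [600.6 193.6  88. ]
knob [523.48146754  62.4567658  115.47909562]
yelT [ 551.2 -166.9   39. ]
yelT [ 549.3 -236.1   39. ]
yelT [ 490.1 -199.6   39. ]
hole (362.2417860151643, 208.69671440606572) [ 582.5 -202.8   10. ]
hole (343.5461720599842, 238.82715074980268) [ 505.5 -156.2   10. ]
hole (380.0149253731343, 240.58911325724318) [ 503.5 -246.    10. ]
paddle ((367.0, 224.0), (20.0, 10.0), 90.0) [[362.0, 214.0], [372.0, 214.0], [372.0, 234.0], [362.0, 234.0]]
[[552.8, -186.0, 101.0], [553.4, -208.9, 101.0], [507.3, -208.4, 101.0], [506.7, -185.7, 101.0]]
paddle ((241.5, 165.5), (19.0, 13.0), 90.0) [[235.0, 156.0], [248.0, 156.0], [248.0, 175.0], [235.0, 175.0]]
[[532.3, -225.2, 101.0], [505.3, -198.6, 101.0], [550.4, -148.9, 101.0], [576.6, -174.7, 101.0]]
house [[272, 186], [249, 281], [149, 258], [174, 165]] [[623.2, 23.0, 60.0], [395.6, 69.7, 60.0], [442.6, 306.3, 60.0], [669.7, 263.3, 60.0]]
house [[342, 198], [397, 266], [329, 314], [276, 317], [273, 237]] [[395.7, 75.4, 60.0], [450.2, 311.0, 60.0], [668.5, 270.4, 60.0], [765.6, 185.1, 60.0], [621.7, 25.7, 60.0]]
```

```bash
cat >> h.py <<'E'
from scipy.spatial.transform import Rotation as Ro
def go(x,y,z,yawdeg=None):
    s=status.sense(); R=Ro.from_euler("xyz",s["eef_rot"]).as_matrix()
    d=R.T@(np.array([x,y,z])-s["ee_pos"]); 
    yaw=np.degrees(np.arctan2(R[1,0],R[0,0])); t=0 if yawdeg is None else -((yawdeg-yaw+180)%360-180)
    print("shift",d.round(1),"turn",round(t,2),"yaw",yaw.round(2),"ee",s["ee_pos"].round(1),"F",s["ft_force"].round(1),"M",s["moment"].round(2),"w",round(s["grip_width"],1),"t",s["clock"])
E
python3 - <<'E'
from h import *
T=imaging.camera("top")
for n,p in dict(bottle_base=(368,180),bottle_top=(377,159),bB=(308,163),bA=(457,236),dish=(452,268)).items(): print(n,ray(T,p,0).round(),ray(T,p,130).round())
go(530.5,-201.7,200,-91.3)
E
```

```text
bottle_base [ 659. -220.    0.] [ 626. -195.  130.]
bottle_top [ 716. -243.    0.] [ 675. -216.  130.]
bB [701. -66.   0.] [662. -59. 130.]
bA [ 521. -440.    0.] [ 504. -389.  130.]
dish [ 441. -424.    0.] [ 434. -375.  130.]
shift [-188.1 -437.3   31.2] turn 20.08 yaw -71.22 ee [ 177.1 -520.6  231.2] F [ 0.1 -0.1 -0.4] M [ 0.04 -0.01  0.02] w 85.2 t 0.4
```

{"op": "apply_moves", "data": {
  "moves": [-16,-37,0,2,85,-32,-74,0,4,85,-48,-111,0,6,85,-64,-148,0,8,85,-80,-185,0,10,85,-96,-222,0,12,85,-112,-259,0,14,85,-128,-296,0,16,85,-144,-333,0,18,85,-160,-370,0,20,85]
}}

```text
clock: 1.23
ee_pos: [477.1, -248.4, 231.5]
eef_rot: [-3.141, -0.0, -1.594]
ft_force: [1.0, -1.1, 0.5]
grip_width: 85.3
```

```bash
python3 - <<'E'
from h import *
go(530.5,-201.7,200,-91.3)
E
```

```text
shift [-48.  -52.3  31.5] turn -0.01 yaw -91.31 ee [ 477.1 -248.4  231.5] F [ 1.  -1.1  0.5] M [-0.03  0.    0.03] w 85.3 t 1.2333
```

{"op": "apply_moves", "data": {
  "moves": [-12,-13,0,0,85,-24,-26,5,0,85,-36,-39,15,0,85,-48,-52,30,0,85,-48,-52,50,0,85,-48,-52,70,0,85,-48,-52,80,0,85,-48,-52,80,0,85,-48,-52,80,0,85,-48,-52,80,0,85]
}}

```text
clock: 2.07
ee_pos: [529.4, -203.6, 152.5]
eef_rot: [-3.14, -0.001, -1.592]
ft_force: [0.1, -0.6, 0.4]
grip_width: 84.8
```

```bash
python3 - <<'E'
from h import *
c=imaging.camera("wrist"); cv2.imwrite("pics/w1.png",c["pixels"][:,:,::-1])
for X in [(530.5,-201.7,101),(553.5,-202.2,101),(507.5,-201.2,101)]: print(proj(c,X).round(1))
go(530.5,-201.7,62,-91.3)
E
```

```text
[274.6 234.9]
[274.5 204.3]
[274.7 263.4]
shift [-2.  -0.9 90.6] turn 0.07 yaw -91.23 ee [ 529.4 -203.6  152.6] F [-0.9 -1.   0.3] M [-0.01 -0.02  0.02] w 85.0 t 2.1167
```

View pics/w1.png

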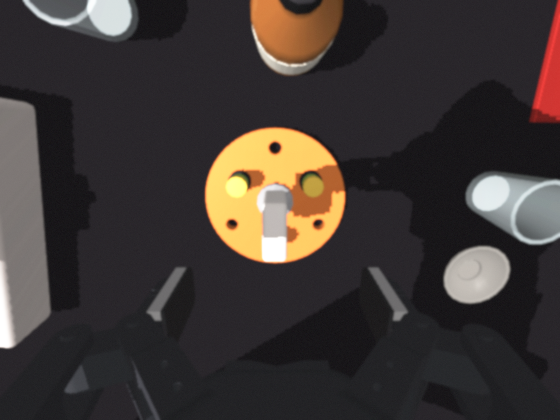

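The wrist view shows the paddle at column about 274, centred between the fingers (about 276), with the bottle clear ahead. I'll descend and grip.

{"op": "apply_moves", "data": {
  "moves": [-2,-1,15,0,85,-2,-1,35,0,85,-2,-1,55,0,85,-2,-1,75,0,85,-2,-1,90,0,85,-2,-1,90,0,85,-2,-1,90,0,60,-2,-1,90,0,30,-2,-1,90,0,10,-2,-1,90,0,5]
}}

```text
clock: 2.95
ee_pos: [530.5, -201.5, 62.5]
eef_rot: [-3.14, -0.001, -1.592]
ft_force: [-0.5, 0.4, -0.0]
grip_width: 38.3
```

{"op": "apply_moves", "data": {
  "moves": [0,0,0,0,5,0,0,0,0,5,0,0,0,0,5,0,0,0,0,5,0,0,0,0,5,0,0,-3,0,5,0,0,-6,0,5,0,0,-10,0,5,0,0,-10,0,5,0,0,-10,0,5]
}}

```text
clock: 3.78
ee_pos: [530.0, -201.2, 71.5]
eef_rot: [-3.141, -0.0, -1.592]
ft_force: [-0.3, 0.4, -3.8]
grip_width: 17.4
```

```bash
python3 - <<'E'
from h import *
go(530.5,-201.7,225,-91.3)
T=imaging.camera("top"); cv2.imwrite("pics/t2.png",cv2.resize(T["pixels"][155:285,145:405,::-1],None,fx=3,fy=3))
E
```

```text
shift [   0.5   -0.6 -153.5] turn 0.08 yaw -91.22 ee [ 530.  -201.2   71.5] F [-0.3  0.4 -3.8] M [-0.03 -0.01 -0.01] w 17.4 t 3.7833
```

View pics/t2.png

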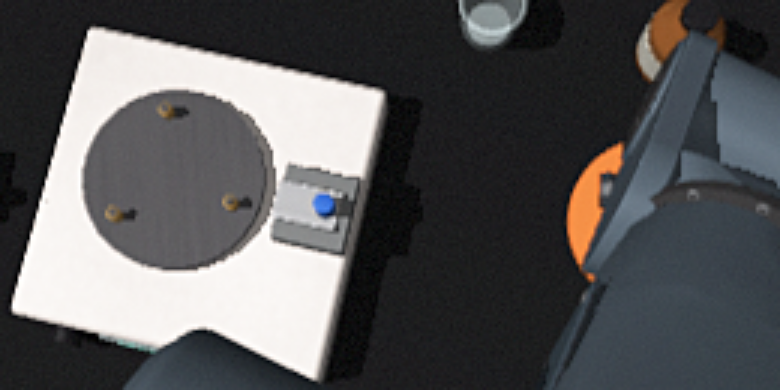

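Grip is at 17.4 mm with 3.8 N of weight. Lifting.

{"op": "apply_moves", "data": {
  "moves": [0,0,-15,0,5,0,0,-35,0,5,0,0,-55,0,5,0,0,-75,0,5,0,0,-95,0,5,0,0,-115,0,5,0,0,-135,0,5,0,0,-150,0,5,0,0,-155,0,5,0,0,-155,0,5]
}}

```text
clock: 4.67
ee_pos: [530.3, -201.4, 227.1]
eef_rot: [-3.14, -0.001, -1.592]
ft_force: [-0.1, 0.4, -3.8]
grip_width: 17.0
```

```bash
python3 - <<'E'
from h import *
go(548,0,225,-83)
c=imaging.camera("wrist"); cv2.imwrite("pics/w3.png",c["pixels"][:,:,::-1])
s=imaging.camera("scene"); cv2.imwrite("pics/s3.png",cv2.resize(s["pixels"][60:310,150:420,::-1],None,fx=2.4,fy=2.4))
p=status.sense(); tip=p["ee_pos"]; 
for a in (0,120,-120):
    th=np.radians(-1.3+a); print(proj(c,tip+[52*np.cos(th),52*np.sin(th),-61+12]).round(1),proj(s,tip+[52*np.cos(th),52*np.sin(th),-61+12]).round(1))
E
```

```text
shift [-201.7  -13.5    2. ] turn -8.22 yaw -91.22 ee [ 530.3 -201.4  227.1] F [-0.1  0.4 -3.8] M [ 0.   -0.03 -0.03] w 17.0 t 4.6667
[276.9 165.4] [224. 154.]
[216.7 269.6] [256.9 147.9]
[337.  269.6] [235.5 129.3]
```

View pics/w3.png

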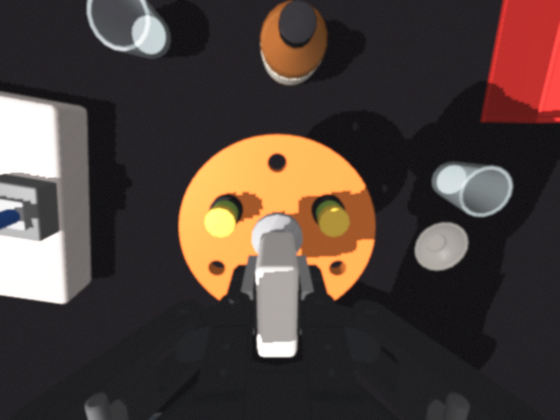

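View pics/s3.png

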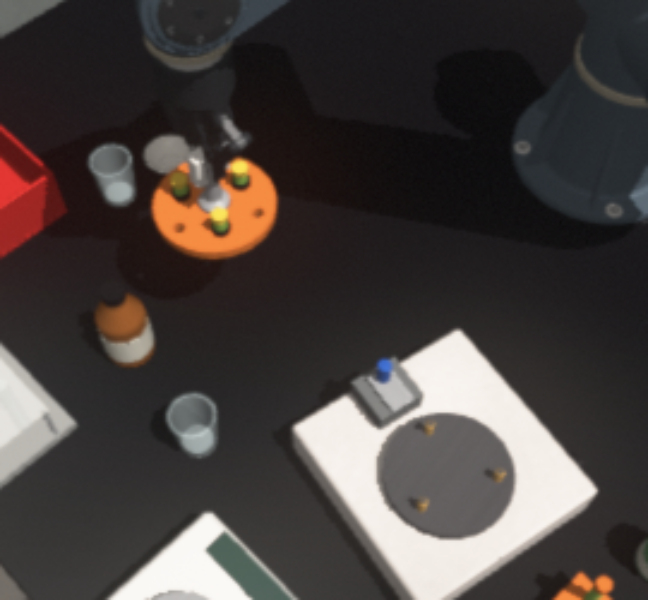

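All three holes fall within 1 to 3 px of where they should be, so the grasp is centred and the yaw is as assumed. Carrying to the shaker.

{"op": "apply_moves", "data": {
  "moves": [-12,-1,0,-1,5,-32,-2,0,-2,5,-57,-4,0,-3,5,-82,-6,0,-4,5,-107,-7,0,-5,5,-132,-9,0,-6,5,-157,-11,0,-7,5,-182,-13,0,-8,5,-200,-13.5,0,-8.3,5,-200,-13.5,0,-8.3,5]
}}

```text
clock: 5.6
ee_pos: [547.1, 1.9, 225.1]
eef_rot: [3.14, 0.001, -1.444]
ft_force: [0.1, 0.3, -2.4]
grip_width: 17.4
```

```bash
python3 - <<'E'
from h import *
go(548,185.4,185,-82.95)
E
```

```text
shift [-181.8  -24.3   40.3] turn 0.24 yaw -82.71 ee [547.1   1.9 225.1] F [ 0.1  0.3 -2.4] M [ 0.01 -0.    0.04] w 17.4 t 5.6
```

{"op": "apply_moves", "data": {
  "moves": [-12,-2,0,0.2,5,-32,-4,0,0.2,5,-57,-8,0,0.2,5,-82,-11,0,0.2,5,-107,-14,0,0.2,5,-132,-18,0,0.2,5,-157,-21,0,0.2,5,-175,-23,5,0.2,5,-182,-24,15,0.2,5,-182,-24,25,0.2,5]
}}

```text
clock: 6.43
ee_pos: [548.6, 183.1, 199.9]
eef_rot: [3.141, 0.0, -1.449]
ft_force: [-0.1, -1.1, -3.3]
grip_width: 17.5
```

{"op": "apply_moves", "data": {
  "moves": [0,0,10,0,5,0,0,20,0,5,0,0,30,0,5,0,0,35,0,5,0,0,35,0,5,0,0,35,0,5,0,0,35,0,5,0,0,35,0,5,0,0,35,0,5,0,0,35,0,5]
}}

```text
clock: 7.27
ee_pos: [549.2, 182.1, 166.7]
eef_rot: [-3.141, 0.0, -1.451]
ft_force: [-0.0, -0.2, -3.7]
grip_width: 17.2
```

```bash
python3 - <<'E'
from h import *
go(548,185.4,160,-82.95)
c=imaging.camera("wrist"); p=c["pixels"]; cv2.imwrite("pics/w4.png",cv2.resize(p[120:320,150:400,::-1],None,fx=3,fy=3,interpolation=cv2.INTER_CUBIC))
for n in("top","scene"):
    s=imaging.camera(n); x0,y0,x1,y1=(140,150,290,290) if n=="top" else (260,150,410,320)
    cv2.imwrite(f"pics/{n}4.png",cv2.resize(s["pixels"][y0:y1,x0:x1,::-1],None,fx=3.5,fy=3.5,interpolation=cv2.INTER_CUBIC))
E
```

```text
shift [-3.5  0.8  6.7] turn -0.17 yaw -83.12 ee [549.2 182.1 166.7] F [-0.  -0.2 -3.7] M [-0.03 -0.04 -0.01] w 17.2 t 7.2667
```

View pics/w4.png

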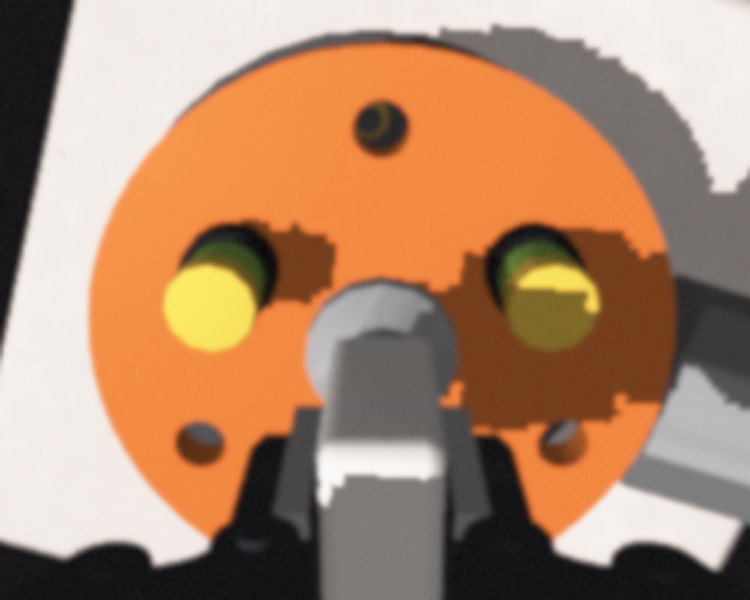

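View pics/scene4.png

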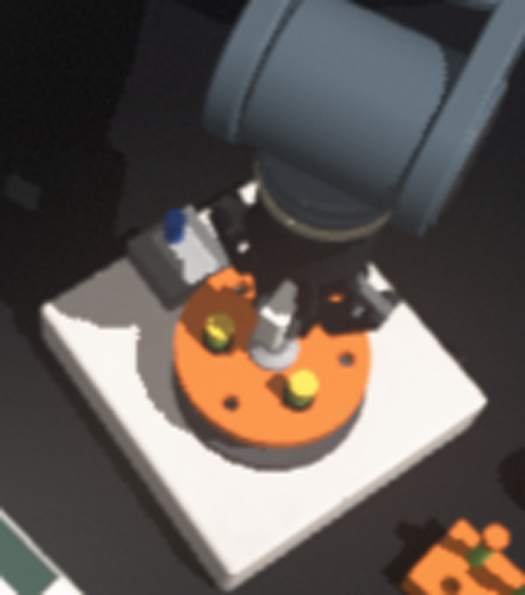

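The wrist view shows the stud tip inside the front hole, left of centre, which agrees with the 3.5 mm still to go along tool -x. Correcting that and looking again.

{"op": "apply_moves", "data": {
  "moves": [-1.5,0.5,1,0,5,-3.5,0.8,3,0,5,-3.5,0.8,5,0,5,-3.5,0.8,5,0,5,-3.5,0.8,5,0,5,-3.5,0.8,5,0,5,-3.5,0.8,5,0,5,-3.5,0.8,5,0,5,-3.5,0.8,5,0,5,-3.5,0.8,5,0,5]
}}

```text
clock: 8.25
ee_pos: [547.9, 185.4, 161.4]
eef_rot: [-3.141, 0.0, -1.451]
ft_force: [-1.3, -0.3, -2.6]
grip_width: 17.5
```

```bash
python3 - <<'E'
from h import *
go(548,185.4,160,-82.95)
c=imaging.camera("wrist"); p=c["pixels"]; cv2.imwrite("pics/w5.png",cv2.resize(p[140:300,190:360,::-1],None,fx=4,fy=4,interpolation=cv2.INTER_CUBIC))
tip=status.sense()["ee_pos"]; u=tip[2]-62.5
for a in (0,120,-120):
    th=np.radians(7.1+a); o=52*np.array([np.cos(th),np.sin(th)])
    hp=proj(c,[*(tip[:2]+o),u+12]); hb=proj(c,[*(tip[:2]+o),u]); sp=proj(c,[*(np.array([548,185.4])+o),94])
    print("holetop",hp.round(1),"holebot",hb.round(1),"stud",sp.round(1), "crop", ((hp-[190,140])*4).round(),((sp-[190,140])*4).round())
E
```

```text
shift [ 0.  -0.1  1.4] turn -0.17 yaw -83.12 ee [547.9 185.4 161.4] F [-1.3 -0.3 -2.6] M [-0.01 -0.02  0.01] w 17.5 t 8.25
holetop [276.7 164.4] holebot [276.7 161.7] stud [276.7 160.5] crop [347.  97.] [347.  82.]
holetop [216.9 269.2] holebot [219.9 261.5] stud [221.  258.5] crop [108. 517.] [124. 474.]
holetop [337.5 268.7] holebot [334.5 261.1] stud [333.3 258. ] crop [590. 515.] [573. 472.]
```

View pics/w5.png

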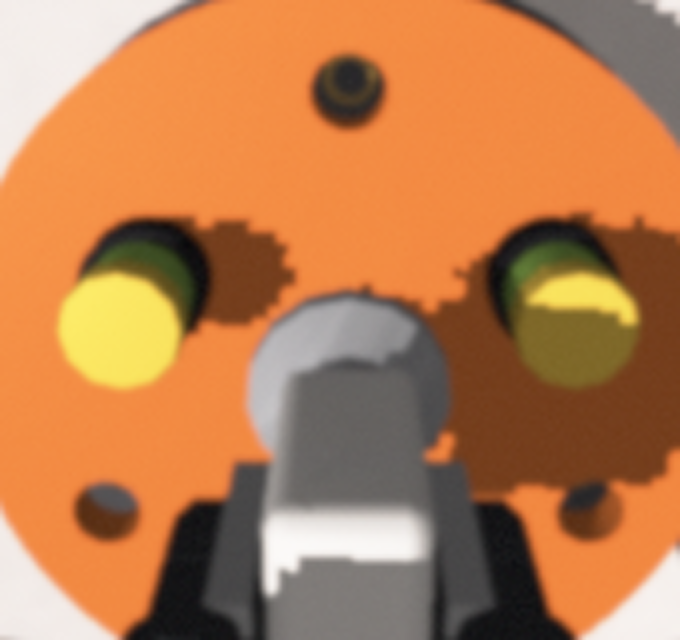

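The front stud tip shows at (349,76) against the hole at (348,91). That 15-px offset matches the prediction for perfect alignment, and the rear holes show symmetric crescents. I'll descend gently with force checks.

{"op": "apply_moves", "data": {
  "moves": [0,0,1,0,5,0,0,2,0,5,0,0,3,0,5,0,0,4,0,5,0,0,5,0,5,0,0,6,0,5,0,0,7,0,5,0,0,8,0,5,0,0,8,0,5,0,0,8,0,5]
}}

```text
clock: 9.13
ee_pos: [547.8, 185.4, 153.2]
eef_rot: [3.142, -0.0, -1.451]
ft_force: [-0.0, 0.1, -3.4]
grip_width: 17.4
```

It is about 3 mm past the tip height and the force is unchanged, so the studs are in the holes. Continuing down.

{"op": "apply_moves", "data": {
  "moves": [0,0,1,0,5,0,0,2,0,5,0,0,3,0,5,0,0,4,0,5,0,0,5,0,5,0,0,6,0,5,0,0,7,0,5,0,0,8,0,5,0,0,9,0,5,0,0,9,0,5]
}}

```text
clock: 9.97
ee_pos: [547.8, 185.4, 144.1]
eef_rot: [3.141, -0.0, -1.451]
ft_force: [-0.1, -0.4, -3.0]
grip_width: 17.7
```

{"op": "apply_moves", "data": {
  "moves": [0,0,0.5,0,5,0,0,1,0,5,0,0,1.5,0,5,0,0,2,0,5,0,0,2.5,0,5,0,0,3,0,5,0,0,3.5,0,5,0,0,4,0,5,0,0,4,0,5,0,0,4,0,5]
}}

```text
clock: 10.8
ee_pos: [547.9, 185.4, 140.3]
eef_rot: [3.142, 0.0, -1.451]
ft_force: [-0.1, 0.3, -3.1]
grip_width: 17.2
```

{"op": "apply_moves", "data": {
  "moves": [0,0,0.4,0,5,0,0,0.8,0,5,0,0,1.2,0,5,0,0,1.6,0,5,0,0,2,0,5,0,0,2.4,0,5,0,0,2.8,0,5,0,0,3,0,5,0,0,3,0,5,0,0,3,0,5]
}}

```text
clock: 11.63
ee_pos: [547.9, 185.4, 137.3]
eef_rot: [-3.142, 0.0, -1.451]
ft_force: [0.1, -0.4, -3.2]
grip_width: 17.1
```

{"op": "apply_moves", "data": {
  "moves": [0,0,0.2,0,5,0,0,0.4,0,5,0,0,0.6,0,5,0,0,0.8,0,5,0,0,1,0,5,0,0,1.2,0,5,0,0,1.4,0,5,0,0,1.4,0,5,0,0,1.4,0,5,0,0,1.4,0,5]
}}

```text
clock: 12.47
ee_pos: [547.8, 185.4, 136.0]
eef_rot: [-3.142, 0.0, -1.451]
ft_force: [-1.8, -0.8, -1.2]
grip_width: 17.3
```

{"op": "apply_moves", "data": {
  "moves": [0,0,0.2,0,5,0,0,0.4,0,5,0,0,0.6,0,5,0,0,0.6,0,5,0,0,0.6,0,5,0,0,0.6,0,5,0,0,0.6,0,5,0,0,0.6,0,5,0,0,0.6,0,5,0,0,0.6,0,5]
}}

```text
clock: 13.3
ee_pos: [547.8, 185.4, 136.0]
eef_rot: [-3.141, 0.0, -1.451]
ft_force: [-6.1, -2.1, 6.6]
grip_width: 17.4
```

Contact came at TCP z = 136.0, with about 10 N of reaction against an expected seated height of about 136.5, so it is seated. Releasing.

{"op": "apply_moves", "data": {
  "moves": [0,0,0,0,25,0,0,0,0,40,0,0,0,0,60,0,0,0,0,75,0,0,0,0,75,0,0,0,0,75,0,0,0,0,75,0,0,0,0,75,0,0,0,0,75,0,0,0,0,75]
}}

```text
clock: 14.13
ee_pos: [547.9, 185.4, 135.3]
eef_rot: [-3.142, 0.0, -1.451]
ft_force: [-0.2, 0.3, -0.4]
grip_width: 74.7
```

{"op": "apply_moves", "data": {
  "moves": [0,0,-5,0,75,0,0,-15,0,75,0,0,-30,0,75,0,0,-45,0,75,0,0,-60,0,75,0,0,-70,0,75,0,0,-80,0,75,0,0,-85,0,75,0,0,-85,0,75,0,0,-85,0,75]
}}

```text
clock: 14.97
ee_pos: [547.7, 185.4, 220.1]
eef_rot: [3.141, -0.0, -1.451]
ft_force: [-0.1, -0.3, -0.5]
grip_width: 75.0
```

```bash
python3 - <<'E'
from h import *
c=imaging.camera("wrist"); cv2.imwrite("pics/w6.png",c["pixels"][:,:,::-1])
s=imaging.camera("scene"); cv2.imwrite("pics/scene6.png",cv2.resize(s["pixels"][180:320,260:410,::-1],None,fx=4,fy=4,interpolation=cv2.INTER_CUBIC))
for a in (0,120,-120):
    th=np.radians(7+a); o=52*np.array([np.cos(th),np.sin(th)]); print(proj(c,[548+o[0],185.4+o[1],86]).round(1),proj(c,[548+o[0],185.4+o[1],94]).round(1))
k=blobs(c,(105,120,50),(130,255,255),8)[0]; print(k)
go(520,45,220,-11.3)
E
```

```text
[276.8 150. ] [276.8 150.9]
[232.9 227.8] [231.7 230.8]
[321.2 227.6] [322.4 230.5]
[([389, 237, 29, 27, 479], [403.2, 250.2])]
shift [136.   44.1  -0.4] turn -71.82 yaw -83.12 ee [547.5 185.3 219.5] F [-0.6 -0.8  0.2] M [-0.05 -0.02  0.04] w 75.3 t 15.0667
```

View pics/w6.png

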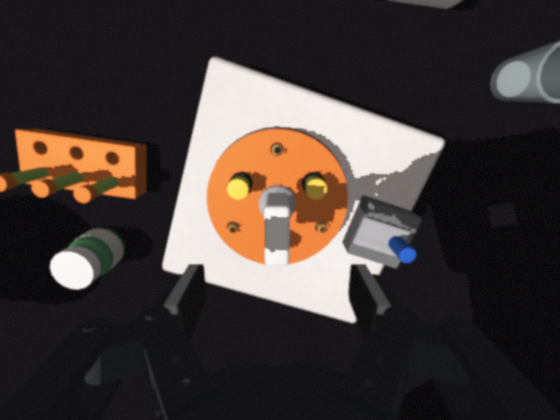

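View pics/scene6.png

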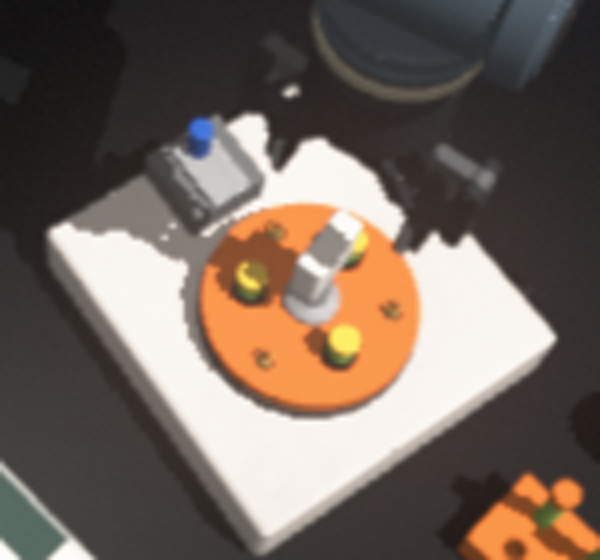

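The carrier is seated, with the stud tips showing through all three holes within 1 px of prediction. Now moving outside the knob with the fingers closed and the tool turned along the latch axis.

```bash
python3 - <<'E'
from h import *
go(516,26,200,-11.3)
E
```

```text
shift [154.4  50.3  19.6] turn -71.82 yaw -83.12 ee [547.5 185.3 219.5] F [-0.6 -0.8  0.2] M [-0.05 -0.02  0.04] w 75.3 t 15.0667
```

{"op": "apply_moves", "data": {
  "moves": [10,3,0,-6,0,26,8,0,-13,0,42,13,0,-20,0,58,18,0,-27,0,74,23,0,-34,0,90,28,0,-41,0,106,33,0,-48,0,122,38,0,-55,0,138,43,0,-62,0,154,48,0,-69,0]
}}

```text
clock: 15.9
ee_pos: [518.2, 26.0, 219.6]
eef_rot: [3.141, 0.001, -0.24]
ft_force: [-0.0, -0.8, 0.0]
grip_width: 0.0
```

```bash
python3 - <<'E'
from h import *
go(516,26,160,-11.3)
E
```

```text
shift [-2.   0.5 59.6] turn -2.47 yaw -13.77 ee [518.2  26.  219.6] F [-0.  -0.8  0. ] M [-0.01 -0.01 -0.03] w 0.0 t 15.9
```

{"op": "apply_moves", "data": {
  "moves": [-1,0,10,-1,0,-2,0.5,25,-2.5,0,-2,0.5,40,-2.5,0,-2,0.5,52,-2.5,0,-2,0.5,60,-2.5,0,-2,0.5,60,-2.5,0,-2,0.5,60,-2.5,0,-2,0.5,60,-2.5,0,-2,0.5,60,-2.5,0,-2,0.5,60,-2.5,0]
}}

```text
clock: 16.73
ee_pos: [516.9, 26.8, 160.9]
eef_rot: [-3.141, -0.001, -0.203]
ft_force: [-0.3, -1.2, 0.5]
grip_width: -0.0
```

```bash
python3 - <<'E'
from h import *
c=imaging.camera("wrist"); cv2.imwrite("pics/w7.png",c["pixels"][:,:,::-1])
s=imaging.camera("scene"); cv2.imwrite("pics/scene7.png",cv2.resize(s["pixels"][150:310,240:400,::-1],None,fx=3.7,fy=3.7,interpolation=cv2.INTER_CUBIC))
print(proj(c,status.sense()["ee_pos"]),proj(s,status.sense()["ee_pos"]),proj(c,[523.5,62.5,124.5]))
go(516,26,101,-11.3)
E
```

```text
[273.96219434 270.98138537] [302.06890912 194.40581486] [273.23013813 191.12101172]
shift [-0.6  0.9 59.7] turn -0.33 yaw -11.63 ee [516.8  26.8 160.7] F [-0.1 -1.   0.6] M [ 0.01 -0.03  0.01] w -0.3 t 16.8333
```

View pics/w7.png

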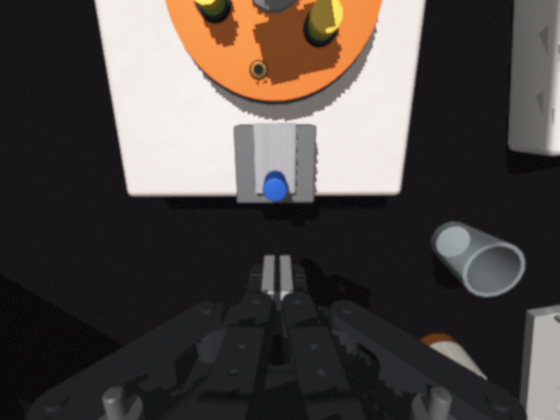

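View pics/scene7.png

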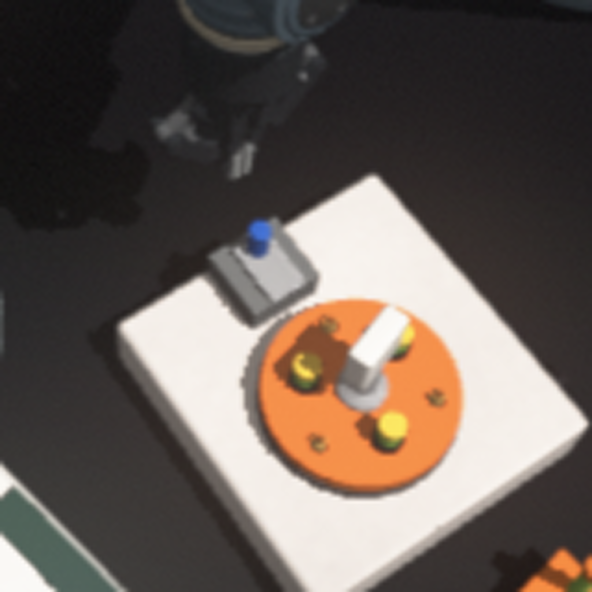

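```bash
python3 - <<'E'
from h import *
c=imaging.camera("wrist"); print((-np.array(c["R"]).T@c["t"]).round())
go(516,26,103,-11.3)
E
```

```text
[534. 106. 303.]
shift [-0.6  0.9 57.6] turn -0.33 yaw -11.63 ee [516.7  26.7 160.6] F [-0.6  0.1 -0.1] M [ 0.01 -0.04 -0.02] w -0.2 t 16.8833
```

{"op": "apply_moves", "data": {
  "moves": [0,0.5,8,0,0,0,0.5,20,0,0,0,0.5,35,0,0,0,0.5,48,0,0,0,0.5,55,0,0,0,0.5,58,0,0,0,0.5,58,0,0,0,0.5,58,0,0,0,0.5,58,0,0,0,0.5,58,0,0]
}}

```text
clock: 17.72
ee_pos: [516.8, 26.3, 102.9]
eef_rot: [-3.141, -0.001, -0.203]
ft_force: [0.4, -0.2, 0.2]
grip_width: 0.1
```

```bash
python3 - <<'E'
from h import *
go(523.5,62.5,103,-11.3)
E
```

```text
shift [ -0.7 -36.9  -0.1] turn -0.32 yaw -11.62 ee [516.8  26.3 102.9] F [ 0.4 -0.2  0.2] M [-0.01  0.01  0.02] w 0.1 t 17.7167
```

{"op": "apply_moves", "data": {
  "moves": [0,-4,0,0,0,0,-8,0,0,0,0,-11,0,0,0,0,-14,0,0,0,0,-17,0,0,0,0,-20,0,0,0,0,-23,0,0,0,0,-26,0,0,0,0,-28,0,0,0,0,-28,0,0,0]
}}

```text
clock: 18.55
ee_pos: [522.2, 54.0, 102.3]
eef_rot: [-3.141, 0.0, -0.203]
ft_force: [0.4, 0.2, -0.7]
grip_width: 0.2
```

{"op": "apply_moves", "data": {
  "moves": [0,-2,0,0,0,0,-4,0,0,0,0,-6,0,0,0,0,-8,0,0,0,0,-10,0,0,0,0,-12,0,0,0,0,-13,0,0,0,0,-14,0,0,0,0,-15,0,0,0,0,-15,0,0,0]
}}

```text
clock: 19.38
ee_pos: [525.1, 68.6, 102.3]
eef_rot: [-3.141, 0.0, -0.203]
ft_force: [-1.0, -1.4, 0.4]
grip_width: 0.1
```

```bash
python3 - <<'E'
from h import *
go(523.5,62.5,103,-11.3)
S=imaging.camera("scene"); cv2.imwrite("pics/scene8.png",cv2.resize(S["pixels"][150:310,240:400,::-1],None,fx=3.7,fy=3.7,interpolation=cv2.INTER_CUBIC))
b=blobs(S,(105,120,50),(130,255,255),8)[0]; print(b)
print([ray(S,x[1],115.5).round(1).tolist() for x in b])
E
```

```text
shift [-0.4  6.3 -0.7] turn -0.32 yaw -11.62 ee [525.1  68.6 102.3] F [-1.  -1.4  0.4] M [-0.19  0.17  0.03] w 0.1 t 19.3833
[([313, 217, 6, 9, 32], [315.3, 220.1])]
[[527.1, 87.6, 115.5]]
```

View pics/scene8.png

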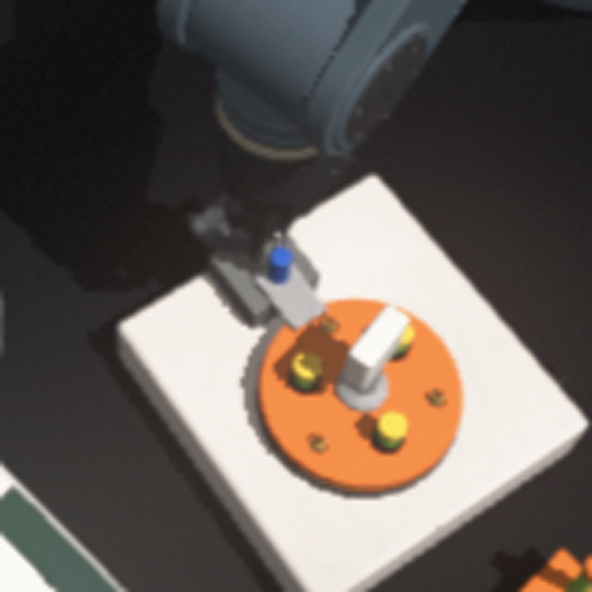

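The knob has advanced about 24 mm and the tongue is over the rim. Continuing gently to the stop.

{"op": "apply_moves", "data": {
  "moves": [0,-1,0,0,0,0,-2,0,0,0,0,-2.5,0,0,0,0,-3,0,0,0,0,-3.5,0,0,0,0,-4,0,0,0,0,-4,0,0,0,0,-4,0,0,0,0,-4,0,0,0,0,-4,0,0,0]
}}

```text
clock: 20.27
ee_pos: [525.7, 71.3, 102.3]
eef_rot: [3.14, 0.001, -0.203]
ft_force: [-3.9, -10.6, 2.0]
grip_width: -0.1
```

The force rose to 11 N, above the 3 to 5 N sliding resistance, so the latch is at its end stop. Backing off and lifting clear.

{"op": "apply_moves", "data": {
  "moves": [0,5,0,0,0,0,12,0,0,0,0,20,0,0,0,0,28,0,0,0,0,34,0,0,0,0,40,-5,0,0,0,50,-20,0,0,0,60,-40,0,0,0,70,-65,0,0,0,75,-90,0,0]
}}

```text
clock: 21.1
ee_pos: [510.3, -2.3, 193.5]
eef_rot: [3.141, 0.001, -0.203]
ft_force: [0.1, -0.8, 0.6]
grip_width: 0.4
```

{"op": "apply_moves", "data": {
  "moves": [0,20,-20,0,0,0,45,-40,0,0,0,70,-50,0,0,0,95,-60,0,0,0,120,-60,0,0,0,140,-60,0,0,0,150,-60,0,0,0,150,-60,0,0,0,150,-60,0,0,0,150,-60,0,0]
}}

```text
clock: 21.93
ee_pos: [480.8, -147.3, 252.3]
eef_rot: [-3.141, 0.0, -0.202]
ft_force: [-0.5, 0.5, 0.9]
grip_width: -0.6
```

```bash
python3 - <<'E'
from h import *
S=imaging.camera("scene");T=imaging.camera("top"); st=status.sense(); print(st["ee_pos"],st["ft_force"])
cv2.imwrite("pics/s9.png",S["pixels"][:,:,::-1])
cv2.imwrite("pics/t9.png",cv2.resize(T["pixels"][155:285,145:405,::-1],None,fx=3,fy=3,interpolation=cv2.INTER_CUBIC))
a=blobs(T,(105,120,60),(130,255,255),8)[0]; b=blobs(S,(105,120,60),(130,255,255),8)[0]; print(a,b)
for x in a:
  for y in b: print(tri(T,x[1],S,y[1]).round(1))
print(proj(T,[548,185.4,175]),proj(S,[548,185.4,175]))
E
```

```text
[ 480.82840387 -147.15085301  252.24184917] [ 0.97920534 -0.47475007 -0.21777604]
[([238, 217, 7, 8, 40], [240.8, 220.2])] [([314, 218, 5, 8, 31], [316.0, 221.1])]
[528.6  90.  115.6]
[193.62015648 205.92985034] [341.69669367 239.86947165]
```

View pics/s9.png

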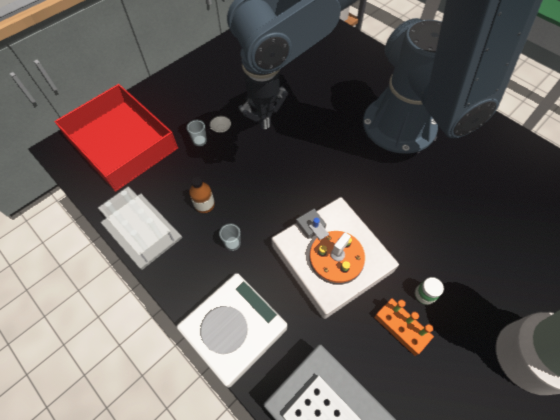

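View pics/t9.png

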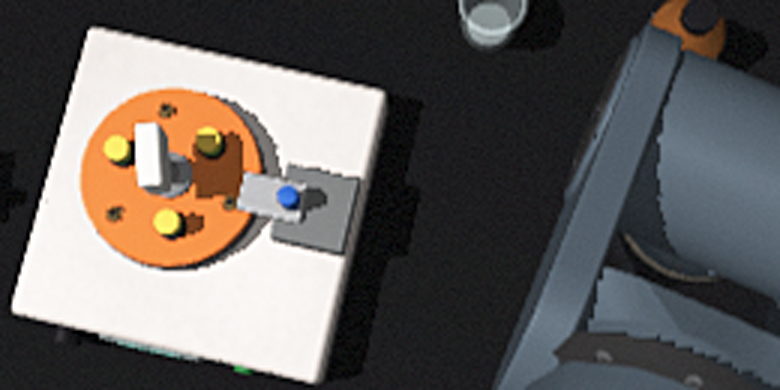

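The knob triangulates 28.0 mm from its open position. The carrier is seated with its studs through the holes, the tongue is over the rim, and the bystanders are where they were. Handing in.

```bash
python3 - <<'E'
from cell import job
print(job.finish_job())
E
```

```text
the job is handed in; nothing more can be done
None
```

I gripped the carrier by its handle and turned it about 8° to match the studs. I lowered it until it touched the platform at about 10 N, then let go. I pushed the latch in with closed fingers until it met its end stop at about 11 N, and backed the arm clear. The job was handed in at about 22 s of the 72 s allowed.

Last checks:
- **Carrier:** it stopped within about 0.5 mm of the expected seated height. In the wrist picture taken after release, before the latch was pushed, the stud tips showed through all three holes, at their predicted places. The final scene and top views still show it in place with the latch tongue over its rim.
- **Latch:** the knob triangulated 28.0 mm from its open position, which is fully in.
- **Bench and arm:** bystanders looked unmoved in the pictures. I did not measure each one. The arm was about 0.3 m from the shaker, touching nothing.

No check failed. The one disagreement was 2 to 5 mm between camera views on the disc centres, so I used the stud and hole positions instead.

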